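# Fit the keyed carrier arm on the vial mixer

## Robot

A 6-joint arm with a two-finger parallel gripper is mounted at the origin on a cart in front of the work surface, level with it; the furniture and walls round the work are solid. World frame = base frame: x ahead of the robot, y to its left, z up, the work surface at z = 0. Lengths are in mm, angles in rad, forces in N, time in s.
With the tool pointing down it reaches from about 250 to 725 mm from the base axis. Payload 9.7 kg.
Tool frame: the origin (TCP) lies on the centre line of the jaws, within the pads' length; the fingertips stand 19 mm ahead of it and the grasp point (between the pads) is the TCP (bot.tip_extent is the distance from the TCP to the fingertips, in mm); x points along the fingers, y is the direction in which the jaws open and shut, and the axes are right-handed (so a half turn about x gives the same grasp; the last joint's range is limited). The gripper opens to 85 mm and grips with 20 to 120 N. Pads are 22 mm wide; open, the fingers measure 114 mm over their backs; the gripper's body (76 mm by 85 mm) begins 54 mm behind the grasp point. The pads swing forward as they close: fully open they stand 13 mm farther back than shut.
Start: joints at [-1.125, 0.087, 0.176, 1.66, 0, 1.571], TCP at [237.146, -496.245, 219.584] pointing down, gripper open.
Joint ranges: [-3.13, 3.13], [-0.85, 1.81], [-1.15, 1.24], [-2.2, 2.28], [-1.44, 1.52], [-3.14, 3.14]. Speed limits (rad/s): [2.22, 2.22, 2.57, 3.14, 3.14, 3.14].

## Interface

Orientations are given as a 3x3 rotation matrix whose columns are the frame's x, y, z axes.
In Python, from station import bot gives the robot as it stands. The module is installed in compiled form; this text tells all that it offers.
- The arm moves only by the tool send_rows, never from a script. Its argument "series" is a list of rows, each a list of 7 numbers: the turn, a rotation vector about the tool's x, y, z as a fraction of full scale, then the shift along the tool's x, y, z as a fraction of full scale, then the opening, from 0 (shut) to 1 (fully open). A call has 1 to 5 rows; each row is the pose to reach, as a shift and turn from the pose commanded when the call began, along the tool's axes at that moment, turning the shorter way round; what a row does not reach only later rows make up. Full scale, the value 1, is 75 cm for a shift and 360 degrees for a turn. A row lasts 1/10 s, in which the tool goes at most 50 mm and 8.59 degrees, less where a joint would pass 70% of its speed; a pose out of reach is approached as far as the arm can. A call with a number of a shift or a turn outside -1 to 1 is refused whole. A call with a gripper value outside its range is refused whole. The fingers move at their own pace and stop on an object; "force" is the grip in N (left out, the last holds). Time passes only in rows, so rows that repeat a pose let the fingers close. It gives the time, the measured TCP pose, the force and the opening at its end, in the units of the state.
- bot.state(): the state, without advancing time (a new reading comes with each control period).
- bot.capture(name): name is "scene" or "top" or "wrist"; returns a dict with "img" (400x640x3 uint8, red, green, blue), "z_map" (400x640 float32, mm along the optical axis (not along the pixel's ray), 0 where there is no reading), "camera_matrix" (3x3 intrinsics, pixels), "rvec" (rotation vector, rad) and "tvec" (3), from world to camera coordinates, as OpenCV has them. Camera axes: x right, y down, z forward; pixel columns grow to the right and rows downward; lengths in mm; the calibration is good to about 2 mm. A picture is of the moment at which its call begins.
- bot.close_job(): hands the job in, once; it reports no verdict.
The state is a dict: "clock": time; "q": joint angles; "dq": joint speeds; "effort": joint torques, N m; "ee_pos": TCP position; "tcp_rot": TCP orientation; "ft_force": force on the tool from outside, world axes, zero at the start; "moment": the same for the moment, N m; "grip_width": finger opening in mm.
Only numpy, scipy, OpenCV 4.12 (cv2) and the standard library are available. Lean on these libraries where they do the work, as an engineer would, in place of code of your own. Each camera call takes 0.05 s, during which the arm holds its last target.

## Task

Fit the orange carrier arm, the one with a keyway notch in its bore, on the small white vial mixer: turn it so that its keyway meets the brass key of the upright shaft and slide it down until it sits fully home on the flange, then let go. Leave the green arm with the plain bore where it lies.

Things in the scene. Friction and masses are not known exactly. Their poses are not given: they have to be found in the camera images.
- keyed_arm: Orange arm, 90 g, flat on a mat. Origin: bore axis at hub underside; z up, x along the arm. Hub 30 mm high with 18 mm wide flats at y = +-24 mm: grip these, pads 18-28 mm above the underside. Through bore 23 mm diameter; keyway on its +x side, 12 mm wide, out to 19 mm from the axis. Bar 14 mm wide, 8-20 mm above the underside, white line on top, vial ring (34 mm outside) centred at x = 73 mm.
- plain_arm: Green arm of the same shape, size and frame as the orange one, also lying on the thin (2 mm) mat, but with a plain round bore without keyway, so it cannot pass the key. Not to be used.
- drive: Vial mixer, fixed: white box 130 x 120 mm (x, y), top 50 mm above the bench, black knob on its front (-x) face. Origin: on the shaft axis, at bench height; z up, x towards the shaft's key, as does the red index line on the box top. The shaft does not turn.
- drive_seat (a point): Top centre of the aluminium flange (40 mm across) where the hub rests, on the shaft axis, 56 mm above the bench; z up, x towards the key. Steel shaft 18 mm diameter, tip 44 mm above this point, coned to 8 mm over the top 12 mm. Brass key on the +x side, 6 mm wide, out to 15 mm from the axis, from the flange up to 25 mm, roof-shaped top. Play: 2.5 mm round the shaft, 3 mm each side of the key.
There are look-alikes about, which are no part of the job. There is more than one size of the keyed_arm; the job needs the larger.

How it is judged:
By the outcome, as a careful person would: the job done as asked, in the order asked, and still so for the second after the job is handed in, with the robot touching nothing.
It also fails if it takes over 40 s, if anything falls off the work surface, if the arm or the gripper's body presses on something with over 40 N, if the wrist force passes 120 N, or if a joint passes its speed limit or range.

## Working session

There is one attempt and no reset: what is moved stays moved. The work goes in short steps, Python scripts to look and compute and a tool call to move; the robot and the scene stay as the last step left them, time stands still between calls to the robot, and variables do not carry over. Pictures are saved under pics/ and viewed, and the job is handed in when it is done.

Besides the shell and the picture viewer there is one more tool, called in YAML: its name, and indented under it one key for each argument. send_rows: Moves the arm, as the interface text tells. Its arguments: {"type":"object","properties":{"series":{"type":"array","items":{"type":"array","items":{"type":"number","minimum":-1,"maximum":1}}},"force":{"type":"number"}},"required":["series"]}

```bash
mkdir -p pics; cat > h.py <<'E'
import numpy as np, cv2
from station import bot
def cap(n):
    d=bot.capture(n); d['R']=cv2.Rodrigues(np.array(d['rvec'],float))[0]; d['t']=np.array(d['tvec'],float).reshape(3); d['K']=np.array(d['camera_matrix'],float); return d
def save(d,f): cv2.imwrite('pics/'+f,d['img'][:,:,::-1])
def cloud(d):
    z=d['z_map'];v,u=np.mgrid[:400,:640];K=d['K']
    p=np.stack([(u-K[0,2])/K[0,0]*z,(v-K[1,2])/K[1,1]*z,z],-1)
    w=(p-d['t'])@d['R']; w[z==0]=np.nan; return w
def onplane(d,u,v,h):
    r=d['R'].T@np.linalg.solve(d['K'],[u,v,1.]); c=-d['R'].T@d['t']; return c+r*(h-c[2])/r[2]
E
python3 - <<'E'
from h import *
import pickle
for n in ['top','scene','wrist']:
    d=cap(n); save(d,n+'0.png'); pickle.dump(d,open(n+'0.pkl','wb'))
s=bot.state(); print(s)
E
```

```text
{'clock': 0.15, 'q': array([-1.12497721e+00,  8.73541765e-02,  1.75301417e-01,  1.65981058e+00,
       -1.92530618e-05,  1.57082001e+00]), 'dq': array([ 0.00079296, -0.00122971,  0.00332282,  0.00175494, -0.00091573,
       -0.00125864]), 'effort': array([ 5.26443000e-05, -5.20763505e+01,  4.65043938e+01,  1.39104782e-02,
        1.19650039e-05,  1.81405376e-06]), 'ee_pos': array([ 237.06889039, -496.06774284,  219.02714117]), 'tcp_rot': array([[-4.77463079e-04,  4.31175460e-01, -9.02267973e-01],
       [ 9.54416747e-04, -9.02267468e-01, -4.31175724e-01],
       [-9.99999431e-01, -1.06701015e-03,  1.92783241e-05]]), 'ft_force': array([ 0.54003643, -0.1252641 , -0.54210124]), 'moment': array([-0.03913249,  0.00245128, -0.05239956]), 'grip_width': 85.67185075054675}
```

View pics/top0.png

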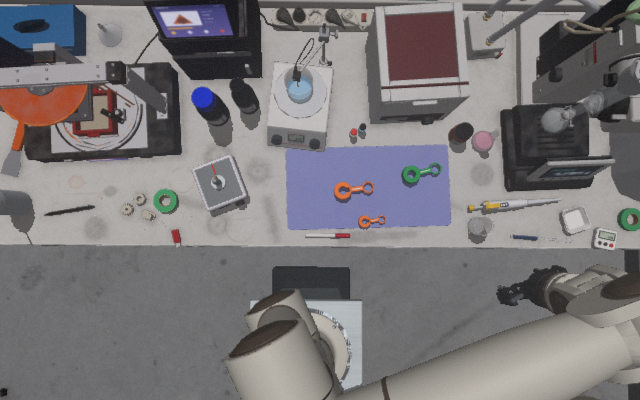

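View pics/scene0.png

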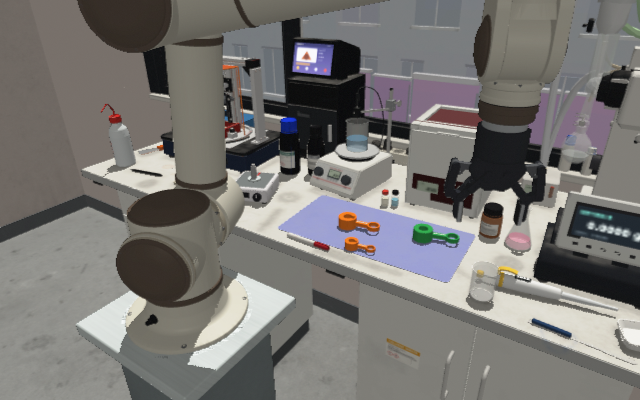

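View pics/wrist0.png

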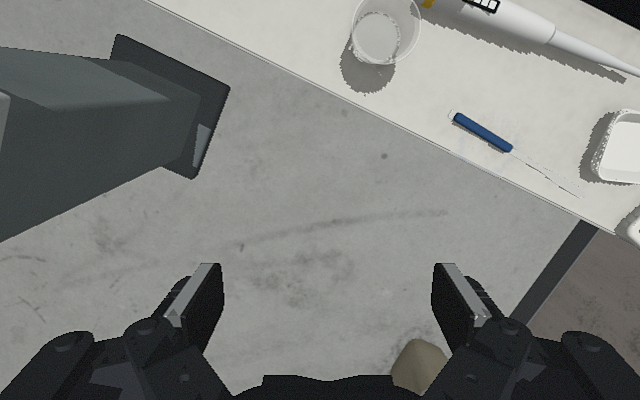

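Candidates: large orange (345,190), small orange (367,221), and green plain (412,175), all in the top view. By the description I want the large orange one. The mixer is at (218,183). I'll check these in a crop.

```bash
python3 - <<'E'
from h import *
import pickle
d=pickle.load(open('top0.pkl','rb'))
a=cv2.resize(d['img'][165:235,325:395],(400,400),interpolation=cv2.INTER_CUBIC)
b=cv2.resize(d['img'][150:220,185:255],(400,400),interpolation=cv2.INTER_CUBIC)
cv2.imwrite('pics/c0.png',np.hstack([a,b])[:,:,::-1])
w=cloud(d)
for n,r in [('org',(165,235,325,395)),('drv',(145,220,185,255))]:
    im=d['img'][r[0]:r[1],r[2]:r[3]].astype(int);p=w[r[0]:r[1],r[2]:r[3]]
    if n=='org':
        m=(im[...,0]>im[...,2]+90)
        nl,L,st,c=cv2.connectedComponentsWithStats(m.astype(np.uint8))
        for i in range(1,nl):
            if st[i,4]>8:
                q=p[L==i];print(st[i],c[i],np.nanmin(q,0),np.nanmax(q,0))
    else:
        z=p[...,2]
        q=p[(z>45)&(z<53)];print('top',len(q),q.min(0),q.max(0),q.mean(0))
        rc=cv2.minAreaRect(q[:,:2].astype(np.float32));print(rc)
        q=p[z>75];print('shaft',len(q),q)
print(onplane(d,345,190,30),onplane(d,367,187,20),onplane(d,217,181,100))
print(d['K'],-d['R'].T@d['t'])
E
```

```text
[  9  17  35  17 211] [21.17535545 24.5450237 ] [ 438.00607884 -173.41912045   15.20777445] [485.03175267 -76.85670313  38.54328211]
[44 17  5 10 12] [46.5 21.5] [ 459.35488043 -187.67701171   16.59038284] [ 484.76056589 -176.20356982   24.41458168]
[34 51 20 11 92] [41.05434783 55.82608696] [ 360.23668485 -203.15201931   -1.96085222] [ 388.47812315 -147.95369053   29.34768305]
top 1528 [400.94906607 168.99567907  45.05920926] [556.87860125 315.86678055  52.99952453] [477.13356654 241.56135283  49.62627621]
((478.04443359375, 241.68162536621094), (129.02523803710938, 119.15784454345703), 21.5488224029541)
shaft 48 [[491.34811175 250.22629359  80.89860865]
 [491.27129794 247.33273614  81.81720628]
 [491.70748969 245.52769355  78.07786727]
 [488.97302188 248.1447717   78.12842053]
 [489.15198594 245.79479957  76.69503852]
 [484.8848241  247.71742609  91.00835589]
 [484.89255105 245.02689629  91.162103  ]
 [484.88592127 242.30526486  91.45170904]
 [484.49804822 238.75301852  95.34944706]
 [485.12261455 237.40538583  89.66543721]
 [481.21618963 245.38033112 100.6310478 ]
 [481.24909169 2
[... 1138 characters left out ...]
6544554  76.30258067]
 [471.48414288 247.35263954  91.39163532]
 [471.58201525 244.8855912   90.60377483]
 [471.4366794  241.81562952  92.39295187]
 [471.59663669 239.49837565  90.94761726]
 [471.91193405 237.54952908  87.85783128]
 [472.40150892 236.00311484  82.92412086]
 [469.70795687 244.13172268  82.19781076]
 [470.109892   242.40432596  78.09279061]
 [470.29200524 240.11426762  76.37428417]]
[ 460.82719485 -107.88556067   30.        ] [ 470.70307965 -170.81356896   20.        ] [476.0695558  234.88667521 100.        ]
[[446.34790143   0.         324.69058414]
 [  0.         446.34790143 202.68967803]
 [  0.           0.           1.        ]] [ 359.44560555  -34.07586396 1278.89231085]
```

View pics/c0.png

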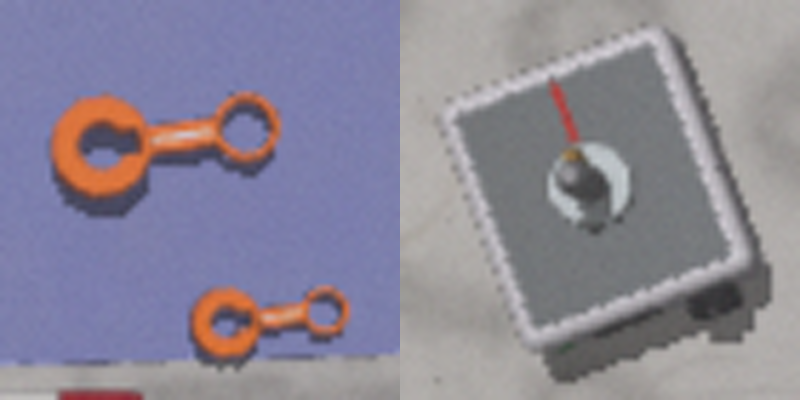

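```bash
cat >> h.py <<'E'
def tgt(p,yaw,grip=None):
    """print row fractions to go to world TCP p, tool down, jaw y axis at yaw deg"""
    s=bot.state(); R=np.array(s['tcp_rot']); y=np.radians(yaw)
    Y=np.array([np.cos(y),np.sin(y),0]);X=np.array([0,0,-1.]);Rt=np.stack([X,Y,np.cross(X,Y)],1)
    rv=cv2.Rodrigues(R.T@Rt)[0].ravel(); sh=R.T@(np.array(p)-s['ee_pos'])
    print('t',round(s['clock'],2),'pos',s['ee_pos'].round(1),'grip',round(s['grip_width'],1),'F',np.round(s['ft_force'],1),'q',np.round(s['q'],2))
    print('turn',(rv/2/np.pi).round(4),'deg',np.degrees(rv).round(1),'shift',(sh/750).round(4),'mm',sh.round(1))
E
python3 - <<'E'
from h import *
import pickle
d=pickle.load(open('wrist0.pkl','rb'));s=bot.state()
R=s['tcp_rot'];c=-d['R'].T@d['t'];print('cam in tool',R.T@(c-s['ee_pos']));print(R.T@d['R'].T); print(d['K'][0,0])
tgt([420,-108,219],9)
E
```

```text
cam in tool [-154.15462715    0.22575054  -75.92379318]
[[-1.33559728e-04 -2.99163910e-01  9.54201728e-01]
 [ 9.99999930e-01  2.93001077e-04  2.31832599e-04]
 [-3.48938081e-04  9.54201692e-01  2.99163850e-01]]
358.2464111237387
t 0.15 pos [ 237.1 -496.1  219. ] grip 85.7 F [ 0.5 -0.1 -0.5] q [-1.12  0.09  0.18  1.66 -0.    1.57]
turn [-2.04e-01 -1.00e-04  1.00e-04] deg [-73.5  -0.    0.1] shift [ 4.000e-04 -3.617e-01 -4.432e-01] mm [ 3.000e-01 -2.713e+02 -3.324e+02]
```

send_rows:
  series:
    - [-0.1,0,0,0,-0.169,-0.246,1]
    - [-0.1,0,0,0,-0.169,-0.246,1]
    - [-0.1,0,0,0,-0.169,-0.246,1]
    - [-0.1,0,0,0,-0.169,-0.246,1]
    - [-0.1,0,0,0,-0.169,-0.246,1]

```text
clock: 0.65
ee_pos: [350.0, -299.5, 219.7]
tcp_rot: [[0.0, 0.883, -0.47], [0.0, -0.47, -0.883], [-1.0, 0.0, -0.001]]
ft_force: [0.1, -0.6, 0.3]
grip_width: 85.6
```

```bash
python3 - <<'E'
from h import *
tgt([461,-108,210],9)
E
```

```text
t 0.65 pos [ 350.  -299.5  219.7] grip 85.6 F [ 0.1 -0.6  0.3] q [-0.71 -0.13 -0.03  1.66  0.    1.35]
turn [-1.029e-01 -1.000e-04 -1.000e-04] deg [-37.  -0.  -0.] shift [ 0.0131  0.0106 -0.2949] mm [   9.8    8.  -221.2]
```

send_rows:
  series:
    - [-0.103,0,0,0.013,0.0106,-0.295,1]
    - [-0.103,0,0,0.013,0.0106,-0.295,1]
    - [-0.103,0,0,0.013,0.0106,-0.295,1]
    - [-0.103,0,0,0.013,0.0106,-0.295,1]
    - [-0.103,0,0,0.013,0.0106,-0.295,1]

```text
clock: 1.15
ee_pos: [462.5, -108.4, 209.3]
tcp_rot: [[-0.0, 0.987, 0.158], [0.001, 0.158, -0.987], [-1.0, -0.0, -0.001]]
ft_force: [0.8, -1.0, -0.3]
grip_width: 85.6
```

```bash
python3 - <<'E'
from h import *
import pickle
d=cap('wrist'); save(d,'w1.png'); pickle.dump(d,open('w1.pkl','wb'))
w=cloud(d);im=d['img'].astype(int)
m=(im[...,0]>im[...,2]+70)&(im[...,1]<im[...,0]-50)
nl,L,st,c=cv2.connectedComponentsWithStats(m.astype(np.uint8))
for i in range(1,nl):
    if st[i,4]>300:
        q=w[L==i];print(i,st[i],c[i].round(1),np.nanpercentile(q,[1,50,99],axis=0).round(1).tolist())
tgt([461,-108,210],9)
E
```

```text
13 [ 303  133   51  112 2458] [328.2 175.9] [[439.3, -186.5, 4.4], [465.3, -108.5, 30.9], [486.9, -76.8, 33.2]]
26 [ 218  187   36   73 1229] [236.6 214.8] [[361.3, -222.8, 3.4], [378.3, -168.0, 18.8], [392.7, -147.0, 23.9]]
27 [482 211  22  20 324] [492.5 220.7] [[615.5, -137.2, 38.7], [623.5, -128.4, 47.8], [633.3, -121.2, 49.7]]
t 1.2 pos [ 463.2 -107.4  209. ] grip 85.4 F [-1.   0.3 -0.4] q [-0.23 -0.09 -0.02  1.64  0.    1.18]
turn [ 0.0004 -0.0002  0.    ] deg [ 0.2 -0.1  0. ] shift [-0.0013 -0.003   0.0003] mm [-1.  -2.2  0.2]
```

View pics/w1.png

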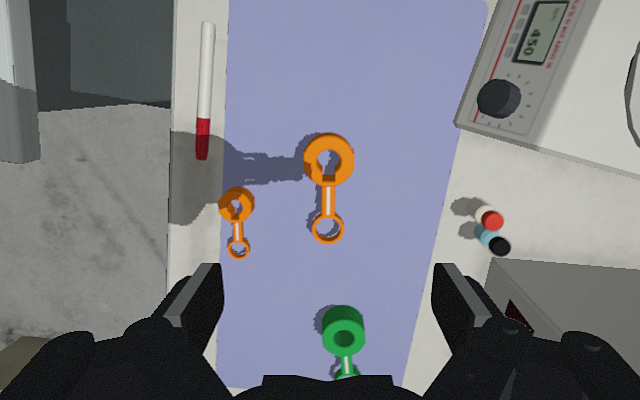

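The large keyed arm's hub is at (329,159) and its ring is at (328,228). The keyway points towards the ring. Green is at (344,332) and the small orange at (237,204). Next, a close crop.

```bash
python3 - <<'E'
from h import *
import pickle
d=pickle.load(open('w1.pkl','rb'))
a=cv2.resize(d['img'][125:250,265:390],(600,600),interpolation=cv2.INTER_CUBIC)
cv2.imwrite('pics/c1.png',a[:,:,::-1])
w=cloud(d);im=d['img'].astype(int)
m=(im[...,0]>im[...,2]+70)&(im[...,1]<im[...,0]-50); m[:,:295]=0;m[:,365:]=0;m[260:]=0
q=w[m]; h=q[(q[:,2]>28)&(q[:,2]<36)]
c,r=cv2.minEnclosingCircle(h[:,:2].astype(np.float32));print('hub top',c,r,len(h),np.median(h[:,2]))
g=q[(q[:,2]>16)&(q[:,2]<26)&(q[:,1]<c[1]-50)]
c2,r2=cv2.minEnclosingCircle(g[:,:2].astype(np.float32));print('ring',c2,r2,len(g),np.median(g[:,2]))
print(np.degrees(np.arctan2(c2[1]-c[1],c2[0]-c[0])),np.hypot(c2[1]-c[1],c2[0]-c[0]))
print(onplane(d,329,159,32),onplane(d,328,228,22))
E
```

```text
hub top (461.7423095703125, -100.38605499267578) 24.95072364807129 1458 31.707496207380924
ring (470.17626953125, -169.3583526611328) 20.168041229248047 401 21.419687512594667
-83.02845915492388 69.48603835511807
[462.08988524 -97.53380971  32.        ] [ 472.92040092 -170.43313226   22.        ]
```

View pics/c1.png

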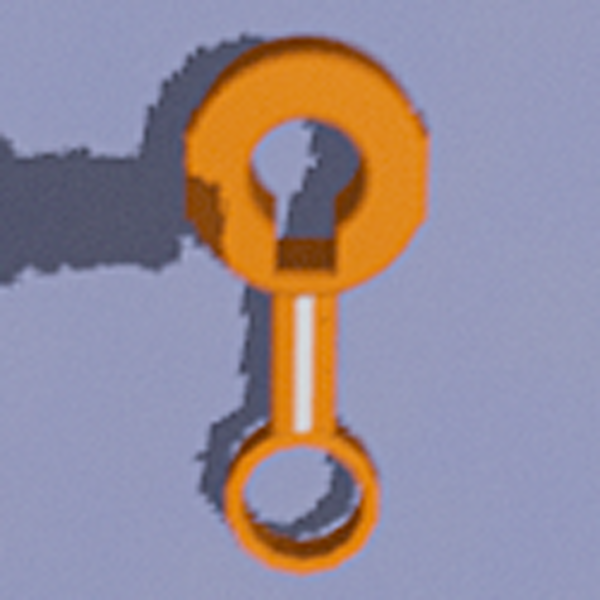

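```bash
python3 - <<'E'
from h import *
tgt([462,-100,80],8.8); print(bot.tip_extent)
E
```

```text
t 1.2 pos [ 463.2 -107.4  209. ] grip 85.4 F [-1.   0.3 -0.4] q [-0.23 -0.09 -0.02  1.64  0.    1.18]
turn [ 0.001  -0.0002  0.    ] deg [ 0.4 -0.1  0. ] shift [ 0.1721  0.     -0.0098] mm [129.    0.   -7.3]
19.0
```

send_rows:
  series:
    - [0.001,0,0,0.17,0,-0.01,1]
    - [0.001,0,0,0.17,0,-0.01,1]
    - [0.001,0,0,0.17,0,-0.01,1]
    - [0.001,0,0,0.17,0,-0.01,1]

```text
clock: 1.6
ee_pos: [457.6, -103.5, 78.3]
tcp_rot: [[-0.007, 0.99, 0.144], [0.002, 0.144, -0.99], [-1.0, -0.007, -0.003]]
ft_force: [-0.2, -0.6, -0.2]
grip_width: 85.7
```

```bash
python3 - <<'E'
from h import *
d=cap('wrist'); save(d,'w2.png')
tgt([462,-100,27],8.8)
s=bot.state()
w=cloud(d);im=d['img'].astype(int)
m=(im[...,0]>im[...,2]+70)&(im[...,1]<im[...,0]-50)
q=w[m];h=q[(abs(q[:,2]-32)<3)&(abs(q[:,0]-462)<35)&(abs(q[:,1]+100)<40)]
print(cv2.minEnclosingCircle(h[:,:2].astype(np.float32)),len(h),np.percentile(h,[0.5,99.5],axis=0))
E
```

```text
t 1.65 pos [ 459.1 -103.9   81.2] grip 85.5 F [ 0.8 -0.6  0.2] q [-0.22 -0.11 -0.28  1.4  -0.    1.2 ]
turn [-0.0015 -0.0002  0.0005] deg [-0.5 -0.1  0.2] shift [ 0.0723  0.0048 -0.0045] mm [54.2  3.6 -3.4]
((461.439697265625, -100.66354370117188), 25.045015335083008) 3617 [[ 437.94368859 -124.01699568   29.29321486]
 [ 484.49123632  -76.87600057   33.3335568 ]]
```

View pics/w2.png

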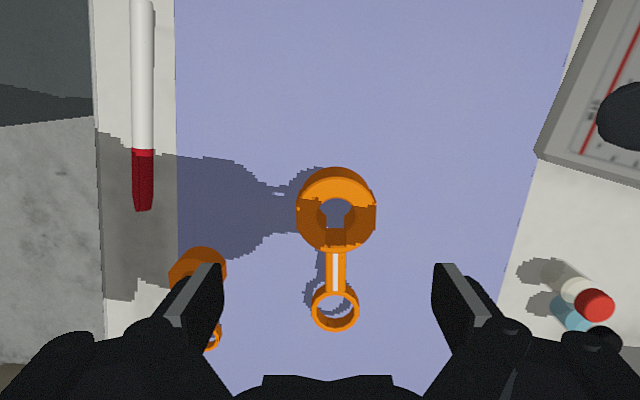

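send_rows:
  series:
    - [-0.001,0,0,0.036,0.0035,-0.004,1]
    - [-0.001,0,0,0.072,0.0035,-0.004,1]
    - [-0.001,0,0,0.072,0.0035,-0.004,1]

```text
clock: 1.95
ee_pos: [461.8, -100.8, 27.7]
tcp_rot: [[-0.002, 0.989, 0.15], [0.0, 0.15, -0.989], [-1.0, -0.002, -0.001]]
ft_force: [-2.0, 0.8, 0.3]
grip_width: 85.1
```

```bash
python3 - <<'E'
from h import *
d=cap('wrist'); save(d,'w3.png')
tgt([461.7,-100.4,26],8.8)
E
```

```text
t 2.0 pos [ 462.5 -101.    29.4] grip 85.7 F [-0.6  0.3 -0.4] q [-0.22 -0.08 -0.36  1.29 -0.    1.21]
turn [-0.0005 -0.      0.    ] deg [-0.2 -0.   0. ] shift [ 0.0046 -0.001  -0.001 ] mm [ 3.4 -0.7 -0.8]
```

View pics/w3.png

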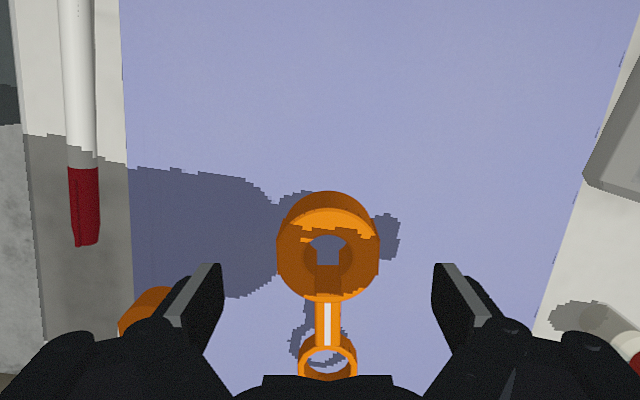

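```bash
python3 - <<'E'
from h import *
d=cap('wrist');s=bot.state();w=cloud(d);t=(w-s['ee_pos'])@s['tcp_rot']
for u,v in [(215,268),(200,270),(218,300),(215,330),(180,318),(440,268),(437,300),(328,212),(328,285)]: print(u,v,t[v,u].round(1))
E
```

```text
215 268 [-31.8 -43.6 -10.6]
200 270 [-33.7 -48.6 -10.8]
218 300 [-32.6 -43.5   2.8]
215 330 [ 27.8 -68.4  63.1]
180 318 [-61.3 -45.4  -9.8]
440 268 [-31.1  41.8 -10.3]
437 300 [-31.   42.    3.8]
328 212 [ -1.1  -0.8 -22.2]
328 285 [ 5.  -0.8 18.7]
```

```bash
python3 - <<'E'
from h import *
d=cap('scene');s=bot.state()
a=d['img'][100:300,250:500];cv2.imwrite('pics/s3.png',cv2.resize(a,(750,600))[:,:,::-1])
w=cloud(d);t=(w-s['ee_pos'])@s['tcp_rot']
m=(abs(t[...,1])<70)&(abs(t[...,2])<15)&(d['img'].max(-1)<90)
q=t[m];print(len(q),np.nanpercentile(q,[0,5,50,95,100],axis=0).round(1))
r=d['R'];
for x in (-31,6,19):
  for y in (-43,43):
    p=s['ee_pos']+s['tcp_rot']@np.array([x,y,0]);c=r@p+d['t'];c=d['K']@c;print(x,y,(c[:2]/c[2]).round(1), ((c[:2]/c[2]-[250,100])*3).round())
E
```

```text
1282 [[-386.2  -69.9  -15. ]
 [-325.9  -65.9  -11.9]
 [-157.   -40.1    3.4]
 [ -41.1   43.9   13.5]
 [  30.4   69.8   15. ]]
-31 -43 [342. 212.] [276. 336.]
-31 43 [354.3 198.1] [313. 294.]
6 -43 [341.9 224.5] [276. 374.]
6 43 [354.  210.1] [312. 330.]
19 -43 [341.9 228.8] [276. 386.]
19 43 [354.  214.2] [312. 343.]
```

View pics/s3.png

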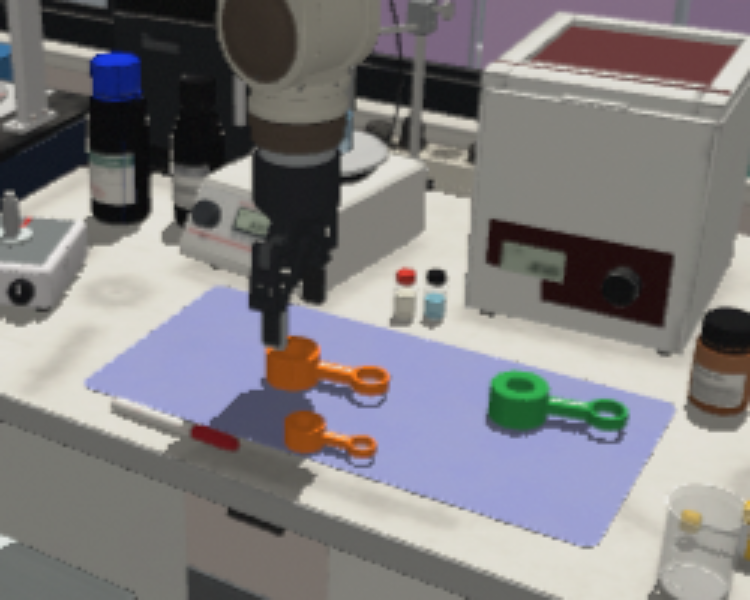

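Both cameras show the open fingertips about 31 mm *behind* the reported TCP, not ahead of it. The stated tool offset seems off by about 37 mm, so I'll trust the images and go lower in steps.

send_rows:
  series:
    - [-0.0005,0,0,0.02,-0.0005,-0.001,1]
    - [-0.0005,0,0,0.034,-0.0005,-0.001,1]
    - [-0.0005,0,0,0.034,-0.0005,-0.001,1]

```text
clock: 2.4
ee_pos: [461.7, -100.2, 2.7]
tcp_rot: [[-0.001, 0.988, 0.153], [0.0, 0.153, -0.988], [-1.0, -0.001, -0.0]]
ft_force: [-0.4, 0.5, -0.3]
grip_width: 85.2
```

```bash
python3 - <<'E'
from h import *
d=cap('wrist');save(d,'w4.png');s=bot.state();w=cloud(d);t=(w-s['ee_pos'])@s['tcp_rot']
tgt([461.7,-100.4,-17],8.8)
for u,v in [(215,268),(218,300),(440,268),(437,300)]: print(u,v,t[v,u].round(1),w[v,u].round(1))
im=d['img'].astype(int)
m=(im[...,0]>im[...,2]+70)&(im[...,1]<im[...,0]-50)
q=w[m];h=q[(abs(q[:,2]-32)<3)&(abs(q[:,0]-462)<35)&(abs(q[:,1]+100)<40)]
print(cv2.minEnclosingCircle(h[:,:2].astype(np.float32)),len(h),np.median(h[:,2]))
E
```

```text
t 2.45 pos [ 462.  -100.2    3.3] grip 85.2 F [-0.6  0.2  0.7] q [-0.21 -0.07 -0.4   1.24  0.    1.2 ]
turn [-0. -0.  0.] deg [-0. -0.  0.] shift [ 0.0271 -0.0004  0.0002] mm [20.3 -0.3  0.1]
215 268 [-31.9 -43.3 -10.3] [417.6 -96.7  35.2]
218 300 [-32.7 -43.2   3.1] [ 419.8 -109.9   36. ]
440 268 [-32.2  42.  -10.5] [501.9 -83.5  35.5]
437 300 [-32.3  42.1   3.4] [504.1 -97.2  35.6]
((461.2068176269531, -100.9627914428711), 25.30103874206543) 7767 31.643033050827547
```

View pics/w4.png

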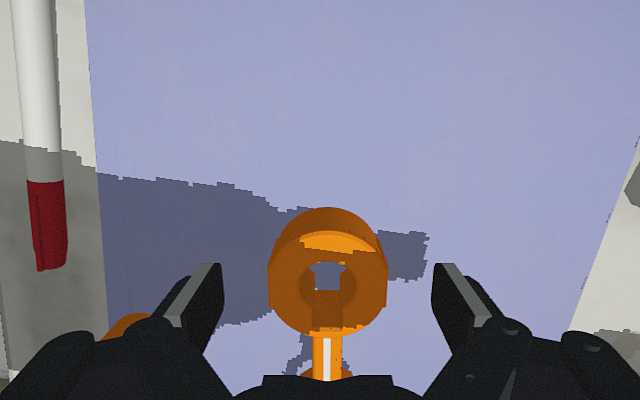

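send_rows:
  series:
    - [0,0,0,0.014,0,0,1]
    - [0,0,0,0.026,0,0,1]
    - [0,0,0,0.026,0,0,1]

```text
clock: 2.75
ee_pos: [461.0, -100.0, -18.1]
tcp_rot: [[-0.002, 0.988, 0.153], [0.0, 0.153, -0.988], [-1.0, -0.002, -0.001]]
ft_force: [0.2, 0.7, -0.7]
grip_width: 85.5
```

send_rows:
  series:
    - [0,0,0,0,0,0,0.4]
    - [0,0,0,0,0,0,0.4]
    - [0,0,0,0,0,0,0.4]
    - [0,0,0,0,0,0,0.4]
    - [0,0,0,0,0,0,0.4]
  force: 40

```text
clock: 3.25
ee_pos: [464.2, -100.7, -12.5]
tcp_rot: [[0.005, 0.988, 0.153], [-0.001, 0.153, -0.988], [-1.0, 0.005, 0.002]]
ft_force: [-6.2, 2.2, 29.8]
grip_width: 47.6
```

```bash
python3 - <<'E'
from h import *
d=cap('wrist');save(d,'w5.png')
tgt([461.7,-100.4,60],8.8)
E
```

```text
t 3.3 pos [ 464.1 -100.7  -12.6] grip 47.3 F [-5.3  1.2 30.1] q [-0.21 -0.06 -0.42  1.2  -0.    1.2 ]
turn [-0.      0.0004 -0.0008] deg [-0.   0.1 -0.3] shift [-0.0968 -0.0027 -0.0007] mm [-72.6  -2.   -0.5]
```

View pics/w5.png

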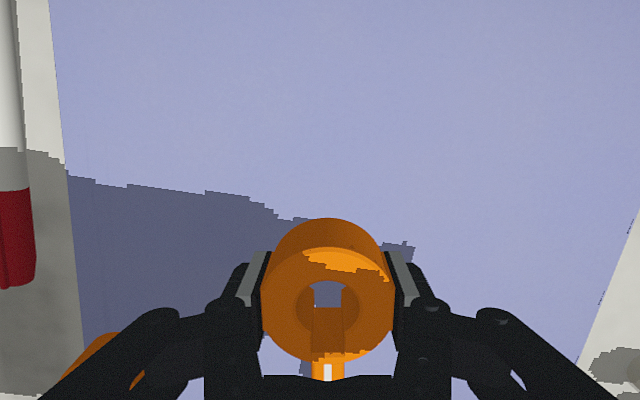

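The fingertips swung onto the mat (30 N upward). I'll open, rise 14 mm from the commanded pose and regrip.

send_rows:
  series:
    - [0,0,0,-0.005,0,0,0.75]
    - [0,0,0,-0.012,0,0,0.75]
    - [0,0,0,-0.019,0,0,0.75]
    - [0,0,0,-0.019,0,0,0.7]

```text
clock: 3.7
ee_pos: [462.3, -100.2, -1.7]
tcp_rot: [[0.001, 0.988, 0.153], [-0.0, 0.153, -0.988], [-1.0, 0.001, 0.0]]
ft_force: [0.5, 0.4, -0.3]
grip_width: 59.4
```

send_rows:
  series:
    - [0,0,0,0,0,0,0.4]
    - [0,0,0,0,0,0,0.4]
    - [0,0,0,0,0,0,0.4]
    - [0,0,0,0,0,0,0.4]
  force: 50

```text
clock: 4.1
ee_pos: [462.1, -100.2, -2.2]
tcp_rot: [[0.0, 0.988, 0.153], [-0.0, 0.153, -0.988], [-1.0, 0.0, 0.0]]
ft_force: [-1.0, 0.1, 4.7]
grip_width: 46.9
```

```bash
python3 - <<'E'
from h import *
d=cap('wrist');save(d,'w6.png')
tgt([461.7,-100.4,60],8.8)
E
```

```text
t 4.15 pos [ 462.1 -100.2   -2.2] grip 46.7 F [-0.5 -0.5  4.7] q [-0.21 -0.07 -0.41  1.23  0.    1.2 ]
turn [ 0.      0.     -0.0001] deg [ 0.  0. -0.] shift [-0.0829 -0.0006  0.0002] mm [-62.2  -0.5   0.1]
```

View pics/w6.png

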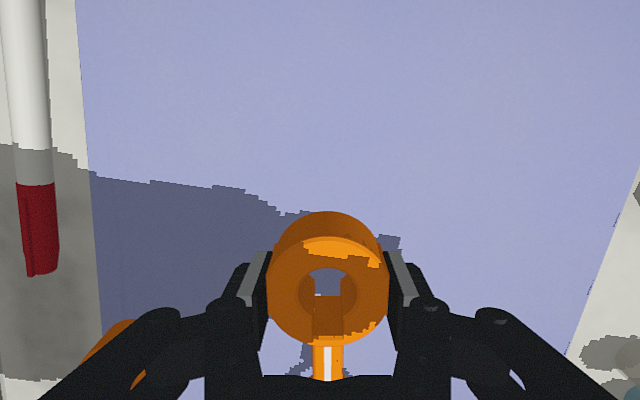

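send_rows:
  series:
    - [0,0,0,-0.06,0,0,0.4]
    - [0,0,0,-0.12,0,0,0.4]
    - [0,0,0,-0.19,0,0,0.4]
    - [0,0,0,-0.24,0,0,0.4]
    - [0,0,0,-0.24,0,0,0.4]

```text
clock: 4.65
ee_pos: [463.8, -100.6, 183.0]
tcp_rot: [[0.007, 0.988, 0.153], [-0.002, 0.153, -0.988], [-1.0, 0.007, 0.003]]
ft_force: [-0.3, 0.3, -0.8]
grip_width: 47.1
```

```bash
python3 - <<'E'
from h import *
d=cap('wrist');save(d,'w7.png');s=bot.state();w=cloud(d);t=(w-s['ee_pos'])@s['tcp_rot']
im=d['img'].astype(int)
m=(im[...,0]>im[...,2]+60)&(im[...,1]<im[...,0]-40)&(abs(t[...,0]+34)<4)&(abs(t[...,1])<40)
h=t[m];print(np.median(h[:,0]),cv2.minEnclosingCircle(h[:,1:].astype(np.float32)),len(h))
wl=t[(im.min(-1)>150)&(abs(t[...,1])<20)&(abs(t[...,0]+24)<5)];print(len(wl),wl[::max(1,len(wl)//8)].round(1))
tgt([420,60,180],60)
s2=cap('scene');cv2.imwrite('pics/s7.png',cv2.resize(s2['img'][50:300,230:500],(750,600))[:,:,::-1])
E
```

```text
-36.72701212340291 ((-6.448664665222168, 0.832493782043457), 31.210033416748047) 8925
238 [[-25.9  -1.2  34.2]
 [-27.6  -0.8  35. ]
 [-27.4  -0.4  37.2]
 [-28.5   0.1  38.4]
 [-27.1   0.5  41.8]
 [-27.5   1.   43.6]
 [-28.    1.4  45.4]
 [-27.4  -1.3  48.7]
 [-28.2  -0.8  50.2]]
t 4.7 pos [ 463.1 -100.4  179.9] grip 46.8 F [-0.1 -1.2 -1.8] q [-0.21 -0.11 -0.1   1.58 -0.    1.2 ]
turn [-0.1422  0.0005 -0.0005] deg [-51.2   0.2  -0.2] shift [-0.0005 -0.024  -0.2202] mm [  -0.4  -18.  -165.1]
```

View pics/w7.png

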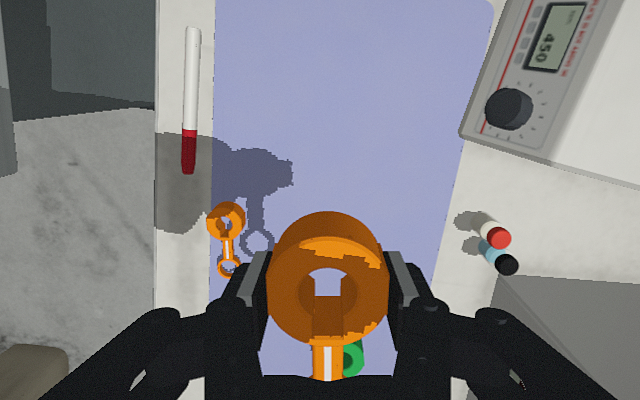

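View pics/s7.png

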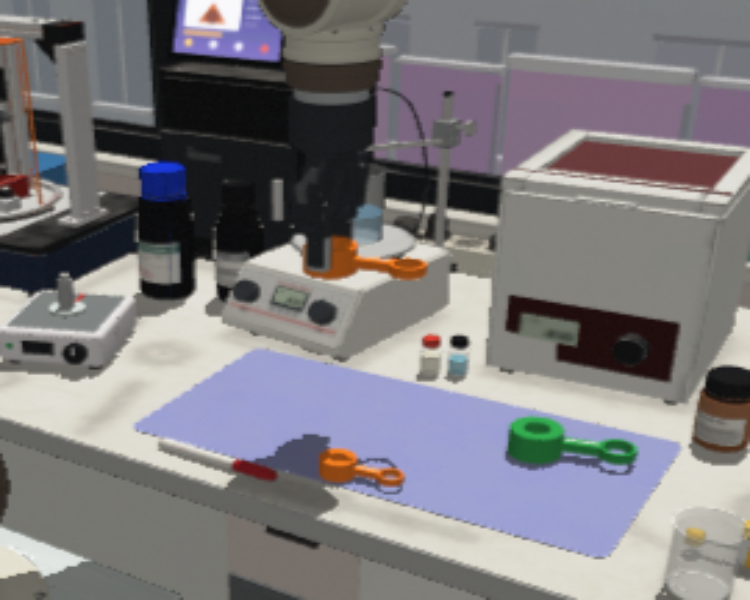

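send_rows:
  series:
    - [-0.11,0,0,0,-0.024,-0.22,0.4]
    - [-0.11,0,0,0,-0.024,-0.22,0.4]
    - [-0.11,0,0,0,-0.024,-0.22,0.4]
    - [-0.11,0,0,0,-0.024,-0.22,0.4]
    - [-0.11,0,0,0,-0.024,-0.22,0.4]

```text
clock: 5.25
ee_pos: [417.5, 62.2, 175.7]
tcp_rot: [[-0.003, 0.657, 0.754], [-0.0, 0.754, -0.657], [-1.0, -0.002, -0.002]]
ft_force: [0.1, -0.1, -0.8]
grip_width: 46.5
```

```bash
python3 - <<'E'
from h import *
tgt([470,225,180],111.5)
E
```

```text
t 5.25 pos [417.5  62.2 175.7] grip 46.5 F [ 0.1 -0.1 -0.8] q [ 0.15 -0.23 -0.21  1.6   0.    0.86]
turn [-1.738e-01 -5.000e-04  1.000e-04] deg [-62.6  -0.2   0. ] shift [-0.006   0.2097 -0.0898] mm [ -4.5 157.3 -67.3]
```

```bash
python3 - <<'E'
from h import *
import pickle
w=cloud(pickle.load(open('top0.pkl','rb')))
for h in (60,120,160,185):
    q=w[(w[...,2]>h)&(w[...,1]>100)&(w[...,1]<420)&(w[...,0]<690)&(w[...,0]>300)]
    print(h,len(q),np.percentile(q,[0,100],axis=0).round() if len(q) else '')
    q=q[q[:,0]>520]; print('   far',len(q),np.percentile(q,[0,2,100],axis=0).round() if len(q) else '')
tgt([495,248,180],111.5)
E
```

```text
60 3261 [[463. 100.  60.]
 [690. 420. 371.]]
   far 3199 [[553. 100.  60.]
 [560. 106.  68.]
 [690. 420. 371.]]
120 1642 [[644. 171. 120.]
 [690. 420. 371.]]
   far 1642 [[644. 171. 120.]
 [649. 230. 125.]
 [690. 420. 371.]]
160 1353 [[649. 230. 160.]
 [690. 420. 371.]]
   far 1353 [[649. 230. 160.]
 [653. 234. 166.]
 [690. 420. 371.]]
185 1109 [[650. 231. 185.]
 [690. 420. 371.]]
   far 1109 [[650. 231. 185.]
 [657. 240. 185.]
 [690. 420. 371.]]
t 5.25 pos [417.5  62.2 175.7] grip 46.5 F [ 0.1 -0.1 -0.8] q [ 0.15 -0.23 -0.21  1.6   0.    0.86]
turn [-1.738e-01 -5.000e-04  1.000e-04] deg [-62.6  -0.2   0. ] shift [-0.0061  0.2547 -0.0848] mm [ -4.5 191.  -63.6]
```

send_rows:
  series:
    - [-0.1,0,0,-0.006,0.13,-0.045,0.4]
    - [-0.1,0,0,-0.006,0.13,-0.045,0.4]
    - [-0.1,0,0,-0.006,0.13,-0.045,0.4]
    - [-0.1,0,0,-0.006,0.13,-0.045,0.4]
    - [-0.1,0,0,-0.006,0.13,-0.045,0.4]

```text
clock: 5.75
ee_pos: [457.6, 155.7, 179.9]
tcp_rot: [[-0.004, 0.094, 0.996], [-0.001, 0.996, -0.094], [-1.0, -0.002, -0.003]]
ft_force: [0.0, 0.9, -0.4]
grip_width: 46.7
```

```bash
python3 - <<'E'
from h import *
tgt([501,251,180],111.5)
E
```

```text
t 5.75 pos [457.6 155.7 179.9] grip 46.7 F [ 0.   0.9 -0.4] q [ 0.33 -0.08 -0.07  1.59 -0.    0.42]
turn [-0.0746 -0.0006  0.0001] deg [-26.9  -0.2   0. ] shift [-0.0006  0.132   0.0457] mm [-0.4 99.  34.2]
```

send_rows:
  series:
    - [-0.0745,0,0,0,0.132,0.0457,0.4]
    - [-0.0745,0,0,0,0.132,0.0457,0.4]
    - [-0.0745,0,0,0,0.132,0.0457,0.4]
    - [-0.0745,0,0,0,0.132,0.0457,0.4]
    - [-0.0745,0,0,0,0.132,0.0457,0.4]

```text
clock: 6.25
ee_pos: [501.7, 249.9, 181.3]
tcp_rot: [[-0.001, -0.357, 0.934], [-0.001, 0.934, 0.357], [-1.0, -0.0, -0.002]]
ft_force: [-0.1, -0.4, -1.1]
grip_width: 46.8
```

```bash
python3 - <<'E'
from h import *
import pickle
d=cap('wrist');save(d,'w8.png');d['s']=bot.state();pickle.dump(d,open('w8.pkl','wb'))
tgt([478,242,180],111.5)
a=cv2.resize(d['img'][80:380,200:460],(690,600*690//690*1),interpolation=cv2.INTER_CUBIC)
cv2.imwrite('pics/c8.png',cv2.resize(d['img'][80:360,180:480],(800,600)*1 if 0 else (640,597),interpolation=cv2.INTER_CUBIC)[:,:,::-1])
E
```

```text
t 6.3 pos [501.8 249.7 181.8] grip 47.3 F [-1.3  0.6 -0.8] q [ 0.46  0.1   0.12  1.59 -0.    0.1 ]
turn [-0.0017 -0.0001  0.    ] deg [-0.6 -0.   0. ] shift [ 0.0024  0.0017 -0.0332] mm [  1.8   1.3 -24.9]
```

View pics/w8.png

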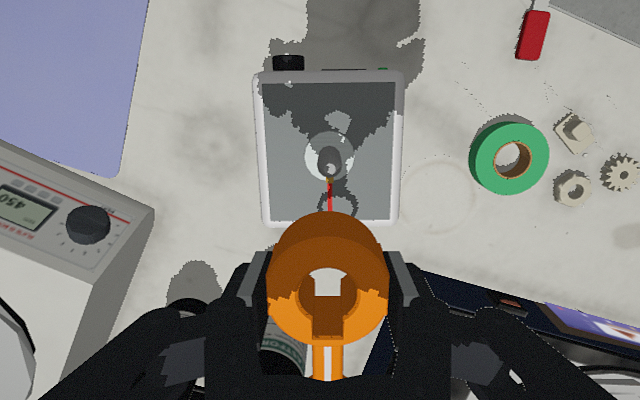

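View pics/c8.png

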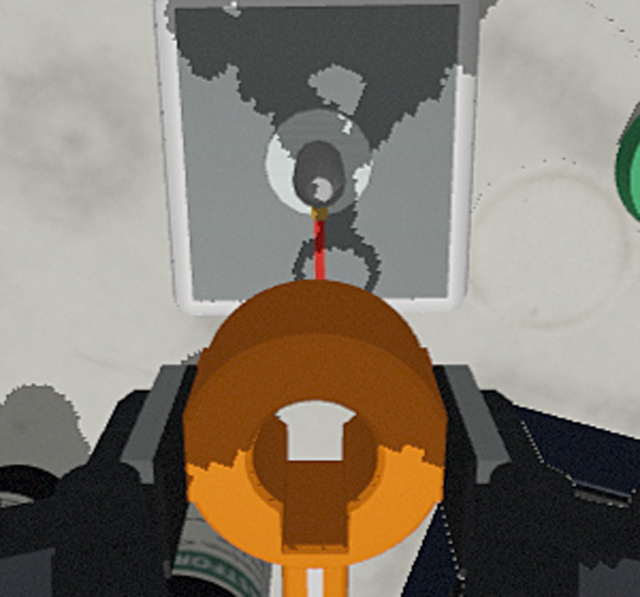

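```bash
python3 - <<'E'
from h import *
import pickle
d=pickle.load(open('w8.pkl','rb'));s=d['s']
def px(c): return 180+c[0]/2.1333,80+c[1]/2.132
for X in (-37.5,-36,-34):
    h=s['ee_pos'][2]-X
    print(X,[( (onplane(d,*px(c),h)-s['ee_pos'])@s['tcp_rot'])[1:].round(1).tolist() for c in [(315,333),(315,566),(315,402),(315,552),(185,450),(446,450),(248,450),(381,450),(283,545),(348,545)]])
print('flange',[onplane(d,*px(c),56).round(1).tolist() for c in [(265,160),(373,160),(319,108),(319,213)]])
print('tip',onplane(d,*px((320,187)),100).round(1))
print('line',[onplane(d,*px(c),50).round(1).tolist() for c in [(319,220),(320,280)]])
w=cloud(d);z=w[...,2]
q=w[(z>82)&(z<104)&(abs(w[...,0]-478)<15)&(abs(w[...,1]-242)<15)];print(len(q),np.percentile(q,[2,50,98],axis=0).round(1))
q=w[(abs(z-50)<3)&(abs(w[...,0]-478)<90)&(abs(w[...,1]-242)<90)]
t=(w-s['ee_pos'])@s['tcp_rot'];im=d['img'].astype(int)
m=(im[...,0]>im[...,2]+50)&(im[...,1]<im[...,0]-30)&(abs(t[...,1])<15)&(abs(t[...,2])<30)&(t[...,0]<-25)
print(np.percentile(t[m][:,0],[2,25,50,75,98]).round(1))
E
```

```text
-37.5 [[0.1, -26.7], [0.2, 19.6], [0.1, -14.0], [0.2, 16.5], [-22.4, -4.7], [22.9, -4.7], [-11.5, -4.7], [11.6, -4.7], [-5.6, 15.0], [6.2, 15.0]]
-36 [[0.1, -26.1], [0.2, 20.8], [0.1, -13.2], [0.2, 17.7], [-22.7, -3.7], [23.2, -3.8], [-11.6, -3.7], [11.8, -3.8], [-5.7, 16.2], [6.2, 16.1]]
-34 [[0.1, -25.2], [0.2, 22.5], [0.1, -12.1], [0.2, 19.3], [-23.1, -2.5], [23.6, -2.5], [-11.8, -2.5], [12.0, -2.5], [-5.8, 17.7], [6.3, 17.7]]
flange [[484.7, 223.7, 56.0], [470.4, 260.9, 56.0], [459.8, 235.5, 56.0], [496.4, 249.5, 56.0]]
tip [477.9 242.5 100. ]
line [[500.5, 251.1, 50.0], [523.3, 260.3, 50.0]]
515 [[470.3 234.3  83.7]
 [476.7 241.6  94.3]
 [486.  250.  100.9]]
[-34.5 -33.6 -33.1 -32.4 -25.8]
```

```bash
python3 - <<'E'
from h import *
tgt([478.2,242.5,115],111.7)
E
```

```text
t 6.3 pos [501.8 249.7 181.8] grip 47.3 F [-1.3  0.6 -0.8] q [ 0.46  0.1   0.12  1.59 -0.    0.1 ]
turn [-0.0023 -0.0001  0.    ] deg [-0.8 -0.   0. ] shift [ 0.0891  0.0023 -0.0327] mm [ 66.8   1.7 -24.5]
```

send_rows:
  series:
    - [-0.0023,0,0,0.02,0.0023,-0.0327,0.4]
    - [-0.0023,0,0,0.05,0.0023,-0.0327,0.4]
    - [-0.0023,0,0,0.089,0.0023,-0.0327,0.4]
    - [-0.0023,0,0,0.089,0.0023,-0.0327,0.4]
    - [-0.0023,0,0,0.089,0.0023,-0.0327,0.4]

```text
clock: 6.8
ee_pos: [478.4, 242.6, 116.1]
tcp_rot: [[-0.0, -0.373, 0.928], [-0.0, 0.928, 0.373], [-1.0, -0.0, -0.0]]
ft_force: [0.8, 0.6, -0.2]
grip_width: 46.7
```

```bash
python3 - <<'E'
from h import *
d=cap('wrist');cv2.imwrite('pics/c9.png',cv2.resize(d['img'][180:380,230:430],(600,600),interpolation=cv2.INTER_CUBIC)[:,:,::-1])
tgt([478.2,242.5,90],111.7)
s=bot.state();w=cloud(d);t=(w-s['ee_pos'])@s['tcp_rot']
q=t[(abs(t[...,1])<14)&(abs(t[...,2])<14)&(w[...,2]<104)&(w[...,2]>80)];print(len(q),np.percentile(q,[2,50,98],axis=0).round(1) if len(q) else'')
E
```

```text
t 6.85 pos [479.  243.  116.9] grip 47.1 F [-0.3  0.8  0.2] q [ 0.47  0.04 -0.07  1.46 -0.    0.09]
turn [ 0.0006  0.0002 -0.    ] deg [ 0.2  0.1 -0. ] shift [ 0.0359 -0.0002 -0.0013] mm [26.9 -0.2 -1. ]
0
```

View pics/c9.png

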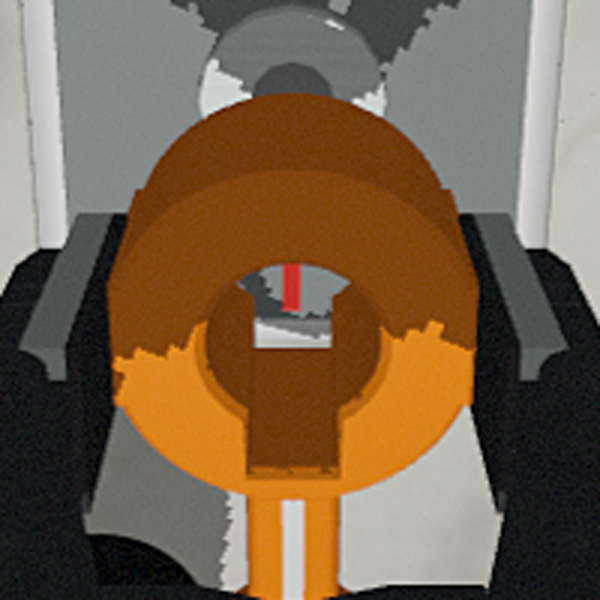

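The index line, shaft and keyway are all lined up at about x=292 in the crop, so I'm descending.

send_rows:
  series:
    - [0.0003,0,0,0.012,0,-0.001,0.4]
    - [0.0003,0,0,0.024,0,-0.001,0.4]
    - [0.0003,0,0,0.036,0,-0.001,0.4]
    - [0.0003,0,0,0.036,0,-0.001,0.4]

```text
clock: 7.25
ee_pos: [477.3, 242.8, 86.6]
tcp_rot: [[-0.002, -0.374, 0.928], [-0.001, 0.928, 0.374], [-1.0, -0.0, -0.002]]
ft_force: [0.8, -0.0, -0.9]
grip_width: 46.9
```

```bash
python3 - <<'E'
from h import *
d=cap('wrist');cv2.imwrite('pics/c10.png',cv2.resize(d['img'][180:380,230:430],(600,600),interpolation=cv2.INTER_CUBIC)[:,:,::-1])
tgt([478.2,242.5,70],111.7)
E
```

```text
t 7.3 pos [477.5 242.9  87.4] grip 46.9 F [ 0.2 -0.2 -1.2] q [ 0.47  0.05 -0.12  1.4  -0.    0.09]
turn [ 0.0007 -0.0002  0.    ] deg [ 0.2 -0.1  0. ] shift [ 0.0232 -0.0008  0.0007] mm [17.4 -0.6  0.5]
```

View pics/c10.png

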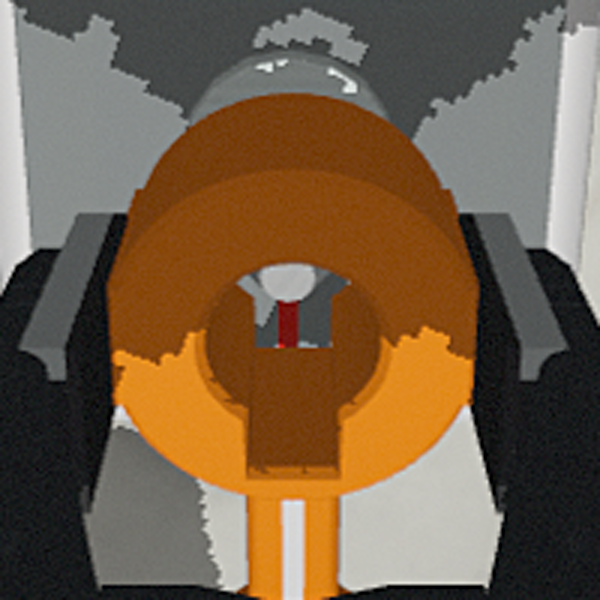

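send_rows:
  series:
    - [0.0005,0,0,0.007,-0.0006,0.0007,0.4]
    - [0.0005,0,0,0.014,-0.0006,0.0007,0.4]
    - [0.0005,0,0,0.02,-0.0006,0.0007,0.4]
    - [0.0005,0,0,0.02,-0.0006,0.0007,0.4]

```text
clock: 7.7
ee_pos: [478.3, 242.7, 72.5]
tcp_rot: [[-0.001, -0.371, 0.929], [-0.001, 0.929, 0.371], [-1.0, -0.0, -0.001]]
ft_force: [-0.1, -0.1, -1.6]
grip_width: 46.9
```

```bash
python3 - <<'E'
from h import *
d=cap('wrist');cv2.imwrite('pics/c11.png',cv2.resize(d['img'][180:380,230:430],(600,600),interpolation=cv2.INTER_CUBIC)[:,:,::-1])
tgt([478.2,242.5,54],111.7)
E
```

```text
t 7.75 pos [478.4 242.8  72.9] grip 46.9 F [-0.2 -0.  -0. ] q [ 0.47  0.05 -0.15  1.38 -0.    0.09]
turn [ 0.0002 -0.0001  0.    ] deg [ 0.1 -0.   0. ] shift [ 0.0252 -0.0002 -0.0004] mm [18.9 -0.2 -0.3]
```

View pics/c11.png

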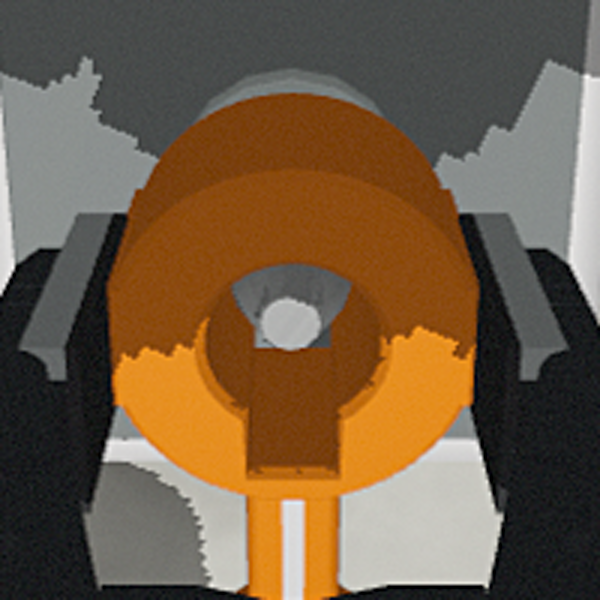

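send_rows:
  series:
    - [0,0,0,0.006,0,-0.0003,0.4]
    - [0,0,0,0.012,0,-0.0003,0.4]
    - [0,0,0,0.018,0,-0.0003,0.4]
    - [0,0,0,0.02,0,-0.0003,0.4]

```text
clock: 8.15
ee_pos: [478.1, 242.6, 57.6]
tcp_rot: [[-0.001, -0.371, 0.929], [-0.0, 0.929, 0.371], [-1.0, -0.0, -0.001]]
ft_force: [-0.2, 0.1, -1.3]
grip_width: 46.8
```

```bash
python3 - <<'E'
from h import *
d=cap('wrist');save(d,'w12.png')
tgt([478.2,242.5,52],111.7)
E
```

```text
t 8.2 pos [478.1 242.6  57.6] grip 47.0 F [-0.   0.8 -0.1] q [ 0.47  0.05 -0.17  1.35  0.    0.09]
turn [ 0.0002 -0.0001  0.    ] deg [ 0.1 -0.   0. ] shift [ 0.0075 -0.0002  0.    ] mm [ 5.6 -0.2  0. ]
```

View pics/w12.png

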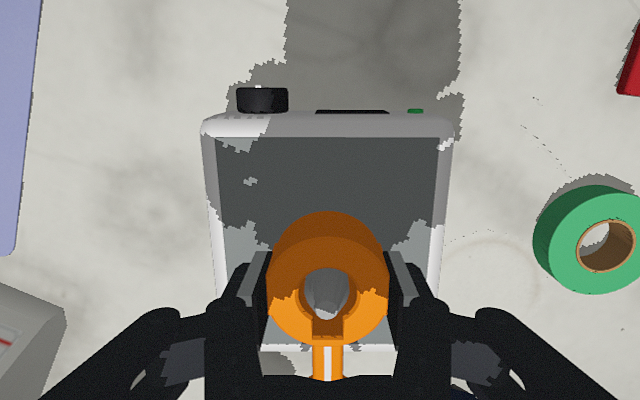

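send_rows:
  series:
    - [0,0,0,0.003,0,0,0.4]
    - [0,0,0,0.005,0,0,0.4]
    - [0,0,0,0.005,0,0,0.4]

```text
clock: 8.5
ee_pos: [478.4, 242.8, 54.4]
tcp_rot: [[-0.0, -0.371, 0.929], [-0.0, 0.929, 0.371], [-1.0, 0.0, -0.0]]
ft_force: [-0.1, -0.0, -0.4]
grip_width: 47.0
```

send_rows:
  series:
    - [0,0,0,0.0015,0,0,0.4]
    - [0,0,0,0.0025,0,0,0.4]
    - [0,0,0,0.0025,0,0,0.4]

```text
clock: 8.8
ee_pos: [478.4, 242.8, 52.6]
tcp_rot: [[-0.0, -0.371, 0.929], [-0.0, 0.929, 0.371], [-1.0, -0.0, -0.0]]
ft_force: [0.2, -0.3, -0.4]
grip_width: 46.9
```

send_rows:
  series:
    - [0,0,0,0.001,0,0,0.4]
    - [0,0,0,0.002,0,0,0.4]
    - [0,0,0,0.002,0,0,0.4]

```text
clock: 9.1
ee_pos: [478.5, 242.8, 52.0]
tcp_rot: [[0.001, -0.371, 0.929], [0.0, 0.929, 0.371], [-1.0, 0.0, 0.001]]
ft_force: [-1.9, -0.5, 6.1]
grip_width: 47.2
```

send_rows:
  series:
    - [0,0,0,0.001,0,0,0.4]
    - [0,0,0,0.002,0,0,0.4]
    - [0,0,0,0.002,0,0,0.4]

```text
clock: 9.4
ee_pos: [478.6, 242.9, 52.0]
tcp_rot: [[0.001, -0.371, 0.929], [0.001, 0.929, 0.371], [-1.0, 0.0, 0.002]]
ft_force: [-7.0, -4.2, 16.8]
grip_width: 46.9
```

Firm contact at TCP z=52, which is the predicted seat height. Now I'll ease off slightly and open.

send_rows:
  series:
    - [0,0,0,-0.001,0,0,0.6]
    - [0,0,0,-0.001,0,0,0.75]
    - [0,0,0,-0.001,0,0,0.85]
    - [0,0,0,-0.001,0,0,0.85]

```text
clock: 9.8
ee_pos: [478.3, 242.8, 50.1]
tcp_rot: [[-0.0, -0.371, 0.929], [-0.0, 0.929, 0.371], [-1.0, -0.0, -0.0]]
ft_force: [0.6, -0.3, -0.0]
grip_width: 72.6
```

```bash
python3 - <<'E'
from h import *
d=cap('wrist');save(d,'w13.png')
tgt([478.2,242.5,180],111.7)
E
```

```text
t 9.85 pos [478.3 242.8  50.2] grip 72.4 F [-0.4  0.3 -0.2] q [ 0.47  0.06 -0.18  1.33 -0.    0.09]
turn [ 0.0002 -0.0001  0.    ] deg [ 0.1 -0.   0. ] shift [-0.1731 -0.0003 -0.0004] mm [-129.8   -0.2   -0.3]
```

View pics/w13.png

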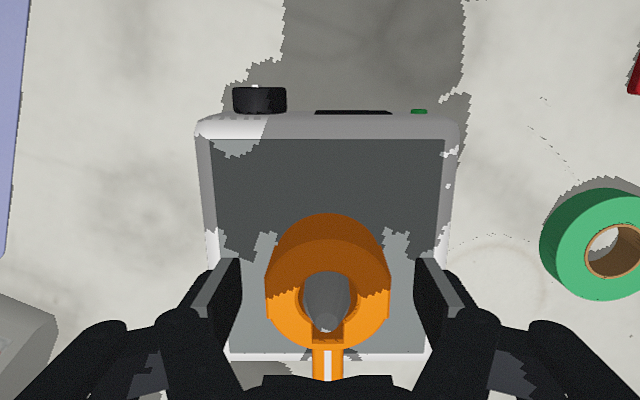

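Released, and the pads are clear on both sides. Retreating straight up.

send_rows:
  series:
    - [0,0,0,-0.03,0,0,0.85]
    - [0,0,0,-0.08,0,0,0.85]
    - [0,0,0,-0.14,0,0,0.85]
    - [0,0,0,-0.2,0,0,0.85]
    - [0,0,0,-0.2,0,0,0.85]

```text
clock: 10.35
ee_pos: [480.2, 243.7, 206.9]
tcp_rot: [[0.008, -0.371, 0.929], [0.004, 0.929, 0.371], [-1.0, 0.001, 0.009]]
ft_force: [0.3, -0.2, -1.3]
grip_width: 72.4
```

```bash
python3 - <<'E'
from h import *
d=cap('wrist')
a=cv2.resize(d['img'][110:310,230:430],(400,400),interpolation=cv2.INTER_CUBIC)
e=cap('scene');b=cv2.resize(e['img'][150:230,220:300],(400,400),interpolation=cv2.INTER_CUBIC)
cv2.imwrite('pics/f.png',np.hstack([a,b])[:,:,::-1])
tgt([478,242,180],111.7)
w=cloud(d);im=d['img'].astype(int)
m=(im[...,0]>im[...,2]+60)&(im[...,1]<im[...,0]-40)&(np.hypot(w[...,0]-478,w[...,1]-242)<130)&(w[...,2]>60)
q=w[m];dr=np.array([np.cos(np.radians(21.7)),np.sin(np.radians(21.7))]);al=(q[:,:2]-[478,242.4])@dr;pe=(q[:,:2]-[478,242.4])@[-dr[1],dr[0]]
for lo,hi in [(-24,-14),(14,22),(30,50),(58,90)]:
    k=(al>lo)&(al<hi);print(lo,hi,k.sum(),np.percentile(q[k,2],[10,50,90]).round(1),np.median(pe[k]).round(1))
f=cap('top');save(f,'ftop.png')
E
```

```text
t 10.45 pos [479.  243.1 201.4] grip 72.6 F [ 0.   0.  -1.3] q [ 0.47  0.05  0.1   1.62 -0.    0.09]
turn [ 0.0002  0.0003 -0.    ] deg [ 0.1  0.1 -0. ] shift [ 0.0285 -0.0008 -0.0018] mm [21.4 -0.6 -1.4]
-24 -14 674 [67.4 85.3 86.6] 0.0
14 22 401 [72.3 85.5 86.6] 0.1
30 50 261 [75.  76.  76.9] 1.8
58 90 603 [68.2 75.4 76.5] 0.1
```

View pics/f.png

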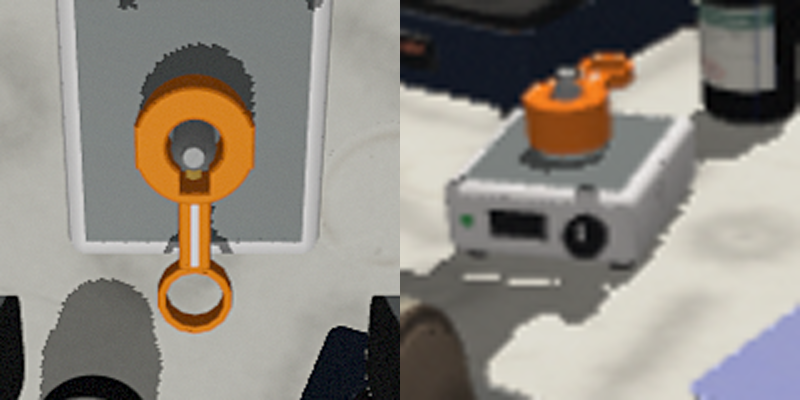

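The hub top reads 86 mm and the bar top 76 mm, as expected when fully seated. The arm is level, with the brass key visible in the keyway. Handing in.

```bash
python3 - <<'E'
from h import *
print(bot.close_job())
E
```

```text
the job is handed in; nothing more can be done
None
```

The large orange keyed arm is on the mixer, fully down on the flange. I let go of it and moved the gripper up clear before handing in at about 10.5 s. I did not touch the green arm or the small orange arm.

**Last checks:**
- **Seating:** contact came at the predicted height. Afterwards the hub top read about 86 mm (56 + 30) and the bar top about 76 mm.
- **Level and aligned:** the arm lies level along the red index line, and the brass key is visible in the keyway.

**What disagreed:**
- **Finger position:** the stated tool offset did not match the cameras. Open, the fingertips stood about 31 mm behind the reported TCP instead of ahead of it, so I worked from the images.
- **First grip:** it touched the mat with about 30 N. I opened, rose 14 mm and regripped.
- **Seating push:** this reached about 17 N upward.

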